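Put the setting plug away in the dust-flap box

TASK

Put the setting plug that lies in the V-block away in the one vacant well of the blue dust-flap box, head down: the flaps hide which well is vacant, so feel for it through the flaps. First stand the plug upright on its head on the clear part of the cork mat and let go of it, so that you can take it again from straight above by the end of its handle; then lower it to the floor of the vacant well without dropping it, and leave it there with all the flaps shut. Do not disturb the two bearings.

Things in the scene. Friction and masses are not known exactly. Their poses are not given: they have to be found in the camera images.
- gauge_box: blue dust-flap box, fixed: 126 (its x) x 300 (its y) x 123 mm high; origin at the centre of its underside, z up. Its aluminium cover has four mouths along y, 70 mm apart, each 110 (x) x 54 mm (y), shut by two black sprung flaps. One of its wells is vacant; the other three hold plugs like the loose one, standing centred and head down, handle tops 21 mm below the cover's top. Shut, all look alike
- flap_1l (a joint): flap on well 1's +y side, hinged at the mouth's edge along the box's x (rad): 0 shut (level), 1.5 folded straight down into the well; opens only downwards. 26 mm from hinge to tip, 108 mm wide, 2.5 mm thick. Its light spring (about 1 N at the tip) shuts it once nothing stands in its way, that is nothing higher than about 20 mm below the cover's top
- plug_mid (a point): middle of the loose setting plug (96 mm long, 0.4 kg); z points along it from head to handle end. Steel head 40 mm diameter, 48 to 12 mm below this point; collar; black handle 18 mm diameter, from 8 mm below to 48 mm above, its last 6 mm tapering to 11 mm. Centre of mass in the head, 27 mm below. It starts lying level, head in the V-block, handle sticking out free, axis 44 mm above the block's underside
- v_block: dark steel V-block, fixed, on the mat: 70 mm (x) by 40 mm (y, along the groove) by 45 mm high; origin at the centre of its underside
- cork_mat: cork mat, fixed, 130 mm (x) by 220 mm (y) by 4 mm thick; origin at the centre of its underside. The V-block stands on its +y half; its -y half is clear
- bearing_1: bystander: ball bearing lying flat, 52 mm diameter, 15 mm high; origin at the centre of its underside
- bearing_2: bystander: a second bearing like the first
- well_1 (a point): centre of the mouth of well 1, level with the top of the cover (123 mm above the box's underside, 117 mm above the well's floor); axes as the box's; well 1 is at the box's -y end, well 4 at its +y end. The well is 114 (x) x 64 mm (y) inside; four guide plates at its foot, flared 30 degrees from upright, bring the plug's head to the middle from up to 8 mm off (they leave a 46 mm square of floor)
- flap_1r (a joint): the same for the flap on well 1's -y side
- well_2 (a point): centre of the mouth of well 2, level with the top of the cover (123 mm above the box's underside, 117 mm above the well's floor); axes as the box's; well 1 is at the box's -y end, well 4 at its +y end. The well is 114 (x) x 64 mm (y) inside; four guide plates at its foot, flared 30 degrees from upright, bring the plug's head to the middle from up to 8 mm off (they leave a 46 mm square of floor)
- flap_2l (a joint): the same for the flap on well 2's +y side
- flap_2r (a joint): the same for the flap on well 2's -y side
- well_3 (a point): centre of the mouth of well 3, level with the top of the cover (123 mm above the box's underside, 117 mm above the well's floor); axes as the box's; well 1 is at the box's -y end, well 4 at its +y end. The well is 114 (x) x 64 mm (y) inside; four guide plates at its foot, flared 30 degrees from upright, bring the plug's head to the middle from up to 8 mm off (they leave a 46 mm square of floor)
- flap_3l (a joint): the same for the flap on well 3's +y side
- flap_3r (a joint): the same for the flap on well 3's -y side
- well_4 (a point): centre of the mouth of well 4, level with the top of the cover (123 mm above the box's underside, 117 mm above the well's floor); axes as the box's; well 1 is at the box's -y end, well 4 at its +y end. The well is 114 (x) x 64 mm (y) inside; four guide plates at its foot, flared 30 degrees from upright, bring the plug's head to the middle from up to 8 mm off (they leave a 46 mm square of floor)
- flap_4l (a joint): the same for the flap on well 4's +y side
- flap_4r (a joint): the same for the flap on well 4's -y side

How it is judged:
On the way:
1. the plug stands upright on its head on the clear part of the cork mat, let go and at rest (angle between plug_mid's own z axis and vertical below 0.1 rad and z of plug_mid in the frame of cork_mat between 0.047 and 0.057 m and x of plug_mid in the frame of cork_mat between -0.06 and 0.06 m and y of plug_mid in the frame of cork_mat between -0.105 and 0.05 m and contact force between the fingers and plug below 0.1 N and linear speed of plug below 0.02 m/s), for 0.2 s.
At the end, for the whole second after the job is handed in: The plug stands upright (within 0.1 rad), head down, on the floor of a well (its middle 50 to 58 mm above the box's underside), within 10 mm of the well's centre, at rest; all eight flaps are shut (under 0.12 rad) ((horizontal distance between plug_mid and well_1 below 0.01 m or horizontal distance between plug_mid and well_2 below 0.01 m or horizontal distance between plug_mid and well_3 below 0.01 m or horizontal distance between plug_mid and well_4 below 0.01 m) and z of plug_mid in the frame of gauge_box between 0.05 and 0.058 m and angle between plug_mid's own z axis and vertical below 0.1 rad and linear speed of plug below 0.02 m/s and value of joint each of flap_1l, flap_1r, flap_2l, flap_2r, flap_3l, flap_3r, flap_4l, flap_4r below 0.12 rad); the robot touches nothing.
It fails at once if the plug is dropped into the box: it moves faster than 0.6 m/s with its head below the cover (z of plug_mid in the frame of gauge_box below 0.158 m and x of plug_mid in the frame of gauge_box between -0.063 and 0.063 m and y of plug_mid in the frame of gauge_box between -0.15 and 0.15 m and linear speed of plug above 0.6 m/s).
It fails at once if the first bearing is disturbed (moved more than 30 mm) (distance of bearing_1 from where it was at the start of the episode above 0.03 m).
It fails at once if the second bearing is disturbed (moved more than 30 mm) (distance of bearing_2 from where it was at the start of the episode above 0.03 m).
It also fails if it takes over 61 s, if anything falls off the work surface, if the arm or the gripper's body presses on something with over 40 N, if the wrist force passes 120 N, or if a joint passes its speed limit or range.

ROBOT

A 6-joint arm with a two-finger parallel gripper is mounted at the origin on the work surface; the furniture and walls round the work are solid. World frame = base frame: x ahead of the robot, y to its left, z up, the work surface at z = 0. Lengths are in m, angles in rad, forces in N, time in s.
With the tool pointing down it reaches from about 0.3 to 0.875 m from the base axis. Payload 6.4 kg.
Tool frame: the origin (TCP) lies where the fingers leave the gripper's body, on its centre line; the fingertips stand 73 mm ahead of it and the grasp point (between the pads) lies 54 mm ahead of it; z points along the fingers, y is the line along which they close (so a half turn about z gives the same grasp; the last joint's range is limited). The gripper opens to 85 mm and grips with 20 to 120 N. Pads are 22 mm wide; open, the fingers measure 114 mm over their backs; the gripper's body (76 mm by 85 mm) begins 54 mm behind the grasp point. The pads swing forward as they close: fully open they stand 13 mm farther back than shut.
Start: joints at [1.14, 0.181, 1.607, -0, 1.354, -0.206], TCP at [0.128, 0.561, 0.304] pointing down, gripper open.
Joint ranges: [-2.99, 2.99], [-0.89, 2.07], [0.3, 2.58], [-1.14, 4.28], [0, 2.63], [-3.12, 3.12]. Speed limits (rad/s): [2.57, 2.57, 3.01, 3.14, 3.14, 3.14].

INTERFACE

Orientations are given as a unit quaternion [w, x, y, z].
In Python, from bench import ctrl gives the robot as it stands.
- The arm moves only by the tool carry_out, never from a script. Its argument "steps" is one flat list of numbers, 7 for each row, row after row: the shift along the tool's x, y, z in m, then the turn, a rotation vector about the tool's x, y, z in rad, then the opening, from 0 (shut) to 1 (fully open). In form: [dx, dy, dz, wx, wy, wz, claw, dx, dy, dz, wx, wy, wz, claw, ...]. A call has 1 to 20 rows; each row is the pose to reach, as a shift and turn from the pose commanded when the call began, along the tool's axes at that moment; what a row does not reach only later rows make up. A row lasts 1/10 s, in which the tool goes at most 50 mm and 8.59 degrees, less where a joint would pass 70% of its speed; a pose out of reach is approached as far as the arm can. A call with a gripper value outside its range is refused whole. The fingers move at their own pace and stop on an object; the grip force is fixed at half the most. Time passes only in rows, so rows that repeat a pose let the fingers close. It gives the time, the measured TCP pose, the force, the opening and the grip force at its end, in the units of the state.
- ctrl.get_obs(): the state, without advancing time (a new reading comes with each control period).
- ctrl.camera(name): name is "side" or "top" or "wrist"; returns the picture (400x640x3 uint8, red, green, blue); there is no depth.
- ctrl.camera_params(name): a dict with "vertical_fov" (degrees; the focal length in pixels is half the picture's height over the tangent of half this angle, whatever the lens; pixels are square), "cx", "cy" (the principal point, pixels), "cam_to_world" (4x4, takes a point from camera to world coordinates); the wrist camera has in their place "hand_eye" (4x4, takes a point from camera to tool coordinates, whose origin is the TCP and whose axes are the flange's). Camera axes: x right, y down, z forward; pixel columns grow to the right and rows downward; lengths in m; the calibration is good to about 2 mm. A picture is of the moment at which its call begins: read the wrist's pose just before it. camera_params takes no time and is no camera call.
- ctrl.hand_in(): hands the job in; it is judged then, once.
The state is a dict: "time_s": time; "q": joint angles; "dq": joint speeds; "joint_efforts": joint torques, N m; "eef_pos": TCP position; "eef_rot": TCP orientation; "wrist_force": force on the tool from outside, world axes, zero at the start; "torque": the same for the moment, N m; "opening": opening from 0.0 (shut) to 1.0 (fully open); "grasp_force": force on a finger pad.
Only numpy, scipy, OpenCV 4.12 (cv2) and the standard library are available. Lean on these libraries where they do the work, as an engineer would, in place of code of your own. Each camera call takes 0.05 s, during which the arm holds its last target. There are 200 camera calls.

## Working session

There is one attempt and no reset: what is moved stays moved. The work goes in short steps, Python scripts to look and compute and a tool call to move; the robot and the scene stay as the last step left them, time stands still between calls to the robot, and variables do not carry over. Pictures are saved under pics/ and viewed, at most 10 in all, crops included, and the job is handed in when it is done.

Besides the shell and the picture viewer there is one more tool, called after "Emit:" in YAML: its name, and indented under it one key for each argument. carry_out: Moves the arm, as the interface text tells. Its arguments: {"type":"object","properties":{"steps":{"type":"array"}},"required":["steps"]}

```bash
mkdir -p pics; ls; python3 - <<'E'
from bench import ctrl
import cv2, numpy as np
np.set_printoptions(precision=4,suppress=True)
print(ctrl.get_obs())
for n in ("side","top","wrist"):
    cv2.imwrite(f"pics/{n}0.png",ctrl.camera(n)[:,:,::-1]); print(n,ctrl.camera_params(n))
E
```

```text
pics
{'time_s': 0.0, 'q': array([ 1.1397,  0.1815,  1.608 ,  0.    ,  1.3538, -0.2063]), 'dq': array([-0.0002, -0.0009, -0.0002,  0.0015,  0.0017,  0.0016]), 'joint_efforts': array([  0.002 , -44.4884, -35.1332,  -0.0001,   0.0091,   0.    ]), 'eef_pos': array([0.128 , 0.5601, 0.303 ]), 'eef_rot': array([-0.0003,  0.1122,  0.9937, -0.0008]), 'wrist_force': array([-0.4286, -0.366 , -0.5024]), 'torque': array([0.0187, 0.0057, 0.0307]), 'grasp_force': 0.0, 'opening': 0.9996317290788805}
side {'vertical_fov': 50.53911694782652, 'cx': 317.0596075219701, 'cy': 203.46562837418386, 'cam_to_world': array([[ 0.9996, -0.0163,  0.0209,  0.3732],
       [-0.0261, -0.4675,  0.8836, -1.0313],
       [-0.0046, -0.8839, -0.4677,  0.625 ],
       [ 0.    ,  0.    ,  0.    ,  1.    ]])}
top {'vertical_fov': 57.95181799464503, 'cx': 315.8178824986189, 'cy': 197.82053214685556, 'cam_to_world': array([[ 0.0195, -0.9807,  0.1944,  0.1956],
       [-0.9997, -0.0164,  0.0171, -0.0501],
       [-0.0135, -0.1947, -0.9808,  1.0764],
       [ 0.    ,  0.    ,  0.    ,  1.    ]])}
wrist {'vertical_fov': 63.2563978775152, 'cx': 314.15961943552554, 'cy': 196.7286928073066, 'hand_eye': array([[-0.0005, -0.9612, -0.276 ,  0.0696],
       [ 1.    , -0.0006,  0.0001,  0.0003],
       [-0.0002, -0.276 ,  0.9612, -0.0694],
       [ 0.    ,  0.    ,  0.    ,  1.    ]])}
```

View pics/top0.png

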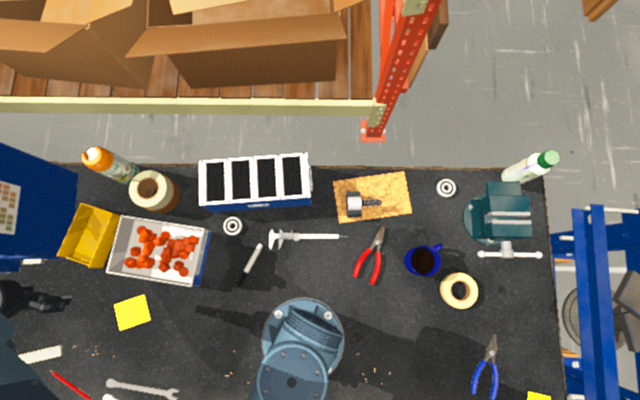

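View pics/side0.png

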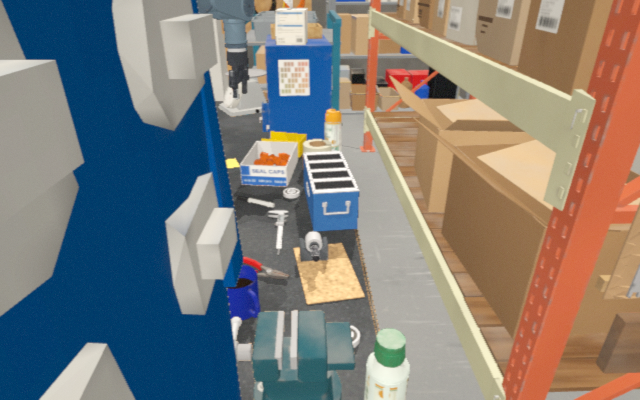

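The top view shows the box cover at about (255,180) with four black mouths. The mat is centred near (372,197) with the V-block at (353,204), and the handle points right (-y) to about (380,202). The bearings are at (232,226) and (446,187). In the side view the shelf beam runs along the far side of the box.

```bash
cat > h.py <<'E'
from bench import ctrl
import cv2, numpy as np
from scipy.spatial.transform import Rotation as R
np.set_printoptions(precision=4,suppress=True)
def tcp(o=None):
    o=o or ctrl.get_obs(); T=np.eye(4); w,x,y,z=o["eef_rot"]
    T[:3,:3]=R.from_quat([x,y,z,w]).as_matrix(); T[:3,3]=o["eef_pos"]; return T
def cam(n,T=None):
    p=ctrl.camera_params(n); f=200/np.tan(np.radians(p["vertical_fov"]/2))
    return f,p["cx"],p["cy"],(p["cam_to_world"] if n!="wrist" else T@p["hand_eye"])
def ray(c,uv,z):
    f,cx,cy,M=c; uv=np.atleast_2d(uv).astype(float)
    d=np.c_[(uv[:,0]-cx)/f,(uv[:,1]-cy)/f,np.ones(len(uv))]@M[:3,:3].T
    return M[:3,3]+d*((z-M[2,3])/d[:,2])[:,None]
def proj(c,P):
    f,cx,cy,M=c; q=(np.atleast_2d(P)-M[:3,3])@M[:3,:3]
    return q[:,:2]/q[:,2:]*f+[cx,cy]
def blob(mask,roi=None):
    m=mask.astype(np.uint8)*255
    if roi: k=np.zeros_like(m); x0,y0,x1,y1=roi; k[y0:y1,x0:x1]=1; m*=k
    cs,_=cv2.findContours(m,cv2.RETR_EXTERNAL,cv2.CHAIN_APPROX_NONE)
    return sorted(cs,key=cv2.contourArea,reverse=True)
E
python3 - <<'E'
from h import *
im=cv2.imread("pics/top0.png"); hsv=cv2.cvtColor(im,cv2.COLOR_BGR2HSV); H,S,V=cv2.split(hsv); c=cam("top")
mat=blob((H>8)&(H<28)&(S>70)&(V>110),(325,165,420,230))[0]
r=cv2.minAreaRect(mat); P=ray(c,cv2.boxPoints(r),.004); print("mat",r,P,P.mean(0))
dark=blob((V<60),(198,150,315,210))
for k in dark[:4]:
    r=cv2.minAreaRect(k); P=ray(c,cv2.boxPoints(r),.123); print("mouth",r[0],P.mean(0)[:2],np.linalg.norm(P[0]-P[1]),np.linalg.norm(P[1]-P[2]))
E
```

```text
mat ((372.11993408203125, 196.8400115966797), (44.689151763916016, 75.23617553710938), 81.8698959350586) [[ 0.4643 -0.0789  0.004 ]
 [ 0.5016 -0.3066  0.004 ]
 [ 0.3648 -0.3215  0.004 ]
 [ 0.3288 -0.0992  0.004 ]] [ 0.4149 -0.2015  0.004 ]
mouth (266.1605224609375, 177.51358032226562) [0.4393 0.1031] 0.043532940754854595 0.10308369354962844
mouth (240.47923278808594, 179.4808349609375) [0.4326 0.173 ] 0.04398759782749694 0.10295035078014081
mouth (291.7256774902344, 175.6109161376953) [0.4457 0.0335] 0.04331346653841435 0.10247004527731163
mouth (214.91505432128906, 181.4618682861328) [0.4259 0.2426] 0.043300177269094985 0.10290381758318334
```

Emit:
carry_out:
  steps: [-0.394,-0.343,-0.03,0,0,1.251,0,-0.394,-0.343,-0.03,0,0,1.251,0,-0.394,-0.343,-0.03,0,0,1.251,0,-0.394,-0.343,-0.03,0,0,1.251,0,-0.394,-0.343,-0.03,0,0,1.251,0,-0.394,-0.343,-0.03,0,0,1.251,0,-0.394,-0.343,-0.03,0,0,1.251,0,-0.394,-0.343,-0.03,0,0,1.251,0,-0.394,-0.343,-0.03,0,0,1.251,0,-0.394,-0.343,-0.03,0,0,1.251,0,-0.394,-0.343,-0.03,0,0,1.251,0,-0.394,-0.343,-0.03,0,0,1.251,0,-0.394,-0.343,-0.03,0,0,1.251,0,-0.394,-0.343,-0.03,0,0,1.251,0]

```text
time_s: 1.55
eef_pos: [0.4351, 0.1391, 0.3336]
eef_rot: [-0.0, 0.672, 0.74, -0.0]
wrist_force: [0.5, 0.2, 0.2]
opening: -0.0
grasp_force: 0.0
```

```bash
python3 - <<'E'
from h import *
o=ctrl.get_obs(); print(o); T=tcp(o); im=ctrl.camera("wrist")[:,:,::-1].copy(); cv2.imwrite("pics/w1.png",im); c=cam("wrist",T)
V=cv2.cvtColor(im,cv2.COLOR_BGR2HSV)[:,:,2]; print(T)
for k in blob(V<60)[:6]:
    r=cv2.minAreaRect(k); P=ray(c,cv2.boxPoints(r),.123); print("mouth",r[0],P.mean(0)[:2],np.linalg.norm(P[0]-P[1]),np.linalg.norm(P[1]-P[2]))
E
```

```text
{'time_s': 1.55, 'q': array([ 0.0485, -0.119 ,  1.8544,  0.0004,  1.4071, -0.0476]), 'dq': array([ 0.0127, -0.003 ,  0.0003, -0.0013, -0.0003, -0.0028]), 'joint_efforts': array([ -0.6765, -29.4966, -36.0398,  -0.0347,  -0.0174,   0.0031]), 'eef_pos': array([0.4351, 0.1391, 0.3336]), 'eef_rot': array([-0.0004,  0.6724,  0.7402, -0.0002]), 'wrist_force': array([0.4578, 0.2432, 0.2201]), 'torque': array([-0.0419, -0.036 , -0.0235]), 'grasp_force': 0.0, 'opening': -0.0002916949526959844}
[[-0.0958  0.9954 -0.0009  0.4351]
 [ 0.9954  0.0958  0.0003  0.1391]
 [ 0.0004 -0.0009 -1.      0.3336]
 [ 0.      0.      0.      1.    ]]
mouth (306.0, 298.0) [0.4389 0.0137] 0.5491443856698496 0.23643883713062097
mouth (136.38851928710938, 86.1065902709961) [0.2829 0.2019] 0.1348715962748178 0.15799896411214231
mouth (316.0, 58.5) [0.4269 0.243 ] 0.10756915348721498 0.0482847901750426
mouth (331.0, 146.0) [0.4465 0.175 ] 0.08050723433819826 0.047961125783798776
mouth (220.5, 87.5) [0.3512 0.2143] 0.008950594318068704 0.011679473072509203
mouth (553.5584106445312, 16.077016830444336) [0.6067 0.2912] 0.02254684920688862 0.004078396315568649
```

View pics/w1.png

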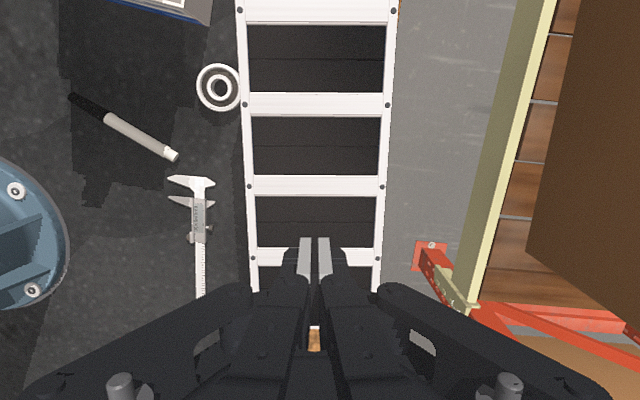

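The wrist view shows well 4's mouth at (316,58), well 3 at about (316,146) and well 2 at about (316,222). Bearing 1 is at (218,88). Well 4 measures (0.427, 0.243), which matches the top view. I'll probe well 3 first.

Emit:
carry_out:
  steps: [0.034,0.001,0,0,0,0,0,0.034,0.001,0.05,0,0,0,0,0.034,0.001,0.1,0,0,0,0,0.034,0.001,0.135,0,0,0,0,0.034,0.001,0.148,0,0,0,0,0.034,0.001,0.154,0,0,0,0,0.034,0.001,0.156,0,0,0,0,0.034,0.001,0.158,0,0,0,0,0.034,0.001,0.16,0,0,0,0,0.034,0.001,0.162,0,0,0,0,0.034,0.001,0.162,0,0,0,0]

```text
time_s: 2.7
eef_pos: [0.4341, 0.1723, 0.1724]
eef_rot: [0.001, 0.673, 0.74, 0.001]
wrist_force: [0.6, 0.6, 0.9]
opening: -0.006
grasp_force: 0.7
```

Emit:
carry_out:
  steps: [0,0,0.002,0,0,0,0,0,0,0.004,0,0,0,0,0,0,0.006,0,0,0,0,0,0,0.006,0,0,0,0]

```text
time_s: 3.1
eef_pos: [0.4332, 0.1722, 0.1654]
eef_rot: [-0.0, 0.673, 0.74, -0.0]
wrist_force: [1.1, -0.6, -0.7]
opening: 0.0
grasp_force: 1.1
```

Emit:
carry_out:
  steps: [0,0,0.01,0,0,0,0,0,0,0.02,0,0,0,0,0,0,0.02,0,0,0,0]

```text
time_s: 3.4
eef_pos: [0.4323, 0.1721, 0.1439]
eef_rot: [-0.001, 0.673, 0.74, -0.001]
wrist_force: [0.0, -0.2, -2.4]
opening: -0.003
grasp_force: 2.2
```

Emit:
carry_out:
  steps: [0,0,-0.05,0,0,0,0,0,0,-0.075,0,0,0,0,-0.035,0,-0.075,0,0,0,0,-0.07,0,-0.075,0,0,0,0,-0.07,0,-0.04,0,0,0,0,-0.07,0,-0.034,0,0,0,0,-0.07,0,-0.032,0,0,0,0,-0.07,0,-0.03,0,0,0,0,-0.07,0,-0.028,0,0,0,0,-0.07,0,-0.026,0,0,0,0,-0.07,0,-0.026,0,0,0,0]

```text
time_s: 4.5
eef_pos: [0.4421, 0.1031, 0.1747]
eef_rot: [0.002, 0.672, 0.74, 0.002]
wrist_force: [-4.1, 0.4, 15.2]
opening: -0.003
grasp_force: 8.1
```

Well 2 stops the fingertips at z = 0.102 with 15 N, while well 3 let them in past 0.071, so well 3 is vacant. Next is the plug.

Emit:
carry_out:
  steps: [0,0,-0.05,0,0,0,0,0,0,-0.1,0,0,0,0,-0.349,-0.063,-0.16,0,0,-0.066,0,-0.349,-0.063,-0.16,0,0,-0.066,0,-0.349,-0.063,-0.16,0,0,-0.066,0,-0.349,-0.063,-0.16,0,0,-0.066,0,-0.349,-0.063,-0.16,0,0,-0.066,0,-0.349,-0.063,-0.16,0,0,-0.066,0,-0.349,-0.063,-0.16,0,0,-0.066,0,-0.349,-0.063,-0.16,0,0,-0.066,0,-0.349,-0.063,-0.16,0,0,-0.066,0]

```text
time_s: 5.6
eef_pos: [0.4106, -0.2521, 0.3325]
eef_rot: [0.001, 0.649, 0.761, -0.0]
wrist_force: [-0.5, -0.1, -0.8]
opening: 0.001
grasp_force: 0.0
```

```bash
python3 - <<'E'
from h import *
o=ctrl.get_obs(); T=tcp(o); im=ctrl.camera("wrist")[:,:,::-1].copy(); cv2.imwrite("pics/w2.png",im); np.save("T2.npy",T); print(o["q"],T)
E
```

```text
[-0.7977 -0.058   1.8004  0.0001  1.3982 -0.9562] [[-0.1578  0.9875  0.0008  0.4106]
 [ 0.9875  0.1578 -0.0007 -0.2521]
 [-0.0008  0.0007 -1.      0.3325]
 [ 0.      0.      0.      1.    ]]
```

View pics/w2.png

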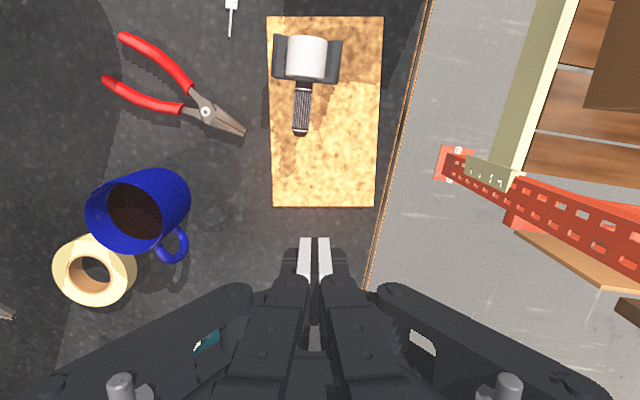

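The mat's corners are at (267,17), (383,15), (375,207) and (272,207). The head is at (306,57) and the handle runs from (304,83) to its end at (300,136).

```bash
python3 - <<'E'
from h import *
im=cv2.imread("pics/w2.png"); c=cam("wrist",np.load("T2.npy"))
P=ray(c,[(267,17),(383,15),(375,207),(272,207)],.004); print("mat",P[:,:2],P.mean(0)); ax=P[:2].mean(0)-P[2:].mean(0); print(ax,np.linalg.norm(ax),np.arctan2(-ax[0],ax[1]))
H,S,V=cv2.split(cv2.cvtColor(im,cv2.COLOR_BGR2HSV))
k=blob((V<110)&(S<130),(285,92,325,145)); k=k[0]; r=cv2.minAreaRect(k); print(r)
pts=k.reshape(-1,2); top=pts[pts[:,1]<=94].mean(0); bot=pts[pts[:,1]>=pts[:,1].max()-1].mean(0)
b=[pts[pts[:,1]==y][:,0].mean() for y in range(95,132)]; s,i=np.polyfit(range(95,132),b,1)
L=ray(c,[(s*y+i,y) for y in (80,95,115,bot[1])],.048); print("handle",bot,L); d=L[0]-L[-1]; print("dir",d/np.linalg.norm(d),np.arctan2(-d[0],d[1]))
w=[np.ptp(pts[pts[:,1]==y][:,0]) for y in range(95,132,6)]; print("w px",w)
g=blob((V>150)&(S<40),(275,25,340,90))[0]; x,y,w,h=cv2.boundingRect(g); print("head",x,y,w,h,ray(c,[(x+w/2,y),(x+w/2,y+h)],.06))
E
```

```text
mat [[ 0.3347 -0.1009]
 [ 0.4603 -0.0789]
 [ 0.4978 -0.2971]
 [ 0.3669 -0.318 ]] [ 0.4149 -0.1987  0.004 ]
[-0.0348  0.2177  0.    ] 0.22043028553696672 0.1586764954642948
((299.33526611328125, 133.6411590576172), (13.038405418395996, 4.295003890991211), 4.39870548248291)
handle [299.5 135.1] [[nan nan nan]
 [nan nan nan]
 [nan nan nan]
 [nan nan nan]]
dir [nan nan nan] nan<stdin>:6: RuntimeWarning: Mean of empty slice.
  ret = um.true_divide(
<stdin>:7: RuntimeWarning: Mean of empty slice.
  ret = ret.dtype.type(ret / rcount)
Traceback (most recent call last):
ValueError: zero-size array to reduction operation maximum which has no identity
```

```bash
python3 - <<'E'
from h import *
im=cv2.imread("pics/w2.png"); c=cam("wrist",np.load("T2.npy"))
H,S,V=cv2.split(cv2.cvtColor(im,cv2.COLOR_BGR2HSV))
print(S[110,285:325],V[110,285:325])
m=(S<90); rows=range(92,130); mid=[];w=[]
for y in rows:
    x=np.where(m[y,285:322])[0]+285; mid.append((x.min()+x.max())/2); w.append(np.ptp(x)+1)
s,i=np.polyfit(rows,mid,1); print(s,i,w)
L=ray(c,[(s*y+i,y) for y in (82,95,115,136)],.048); print("handle",L); d=L[0]-L[-1]; print("dir",d/np.linalg.norm(d),np.arctan2(-d[0],d[1]))
g=blob((V>150)&(S<40),(275,25,340,90))[0]; x,y,w,h=cv2.boundingRect(g); print("head",x,y,w,h,ray(c,[(x+w/2,y),(x+w/2,y+h)],.06))
E
```

```text
[125 119 119 115 118 117 122 111  35  16  27  29  26  40  24  45  24  45
  34  26  35  26  51  23  21  56 112 118 120 119 125 120 124 129 127 129
 124 132 128 128] [234 237 241 242 245 245 244 233 174 146 131 132 170 126 169 113 148 118
 128 158 131 176 109 152 145 200 245 247 243 239 233 231 231 225 203 192
 189 185 183 182]
-0.0384068278805129 306.0334281650072 [np.int64(18), np.int64(18), np.int64(19), np.int64(19), np.int64(19), np.int64(18), np.int64(18), np.int64(18), np.int64(18), np.int64(18), np.int64(19), np.int64(19), np.int64(18), np.int64(17), np.int64(19), np.int64(18), np.int64(18), np.int64(18), np.int64(18), np.int64(18), np.int64(18), np.int64(18), np.int64(18), np.int64(18), np.int64(19), np.int64(19), np.int64(18), np.int64(18), np.int64(18), np.int64(18), np.int64(18), np.int64(17), np.int64(19), np.int64(19), np.int64(19), np.int64(20), np.int64(21), np.int64(30)]
handle [[ 0.3855 -0.1638  0.048 ]
 [ 0.3868 -0.1765  0.048 ]
 [ 0.389  -0.1966  0.048 ]
 [ 0.3914 -0.2184  0.048 ]]
dir [-0.1075  0.9942  0.    ] 0.1077386797217107
head 286 35 42 44 [[ 0.3836 -0.1218  0.06  ]
 [ 0.3896 -0.161   0.06  ]]
```

```bash
cat >> h.py <<'E'
def rot(yaw,tilt=0.):  # tool y along the plug-frame x (yaw), tilt>0: tool z leans to +y
    return R.from_euler("z",yaw).as_matrix()@R.from_euler("x",tilt).as_matrix()@np.array([[0,1,0],[1,0,0],[0,0,-1.]])
def move(G,yaw,tilt,back=0.,T=None):  # grasp point G -> shift, turn in tool axes
    T=tcp() if T is None else T; Rt=rot(yaw,tilt); p=np.array(G)-(.054+back)*Rt[:,2]
    return np.r_[T[:3,:3].T@(p-T[:3,3]),R.from_matrix(T[:3,:3].T@Rt).as_rotvec()]
E
python3 - <<'E'
from h import *
print(ctrl.get_obs()["eef_pos"])
print(move([.3888,-.194,.048],.108,.785,.10)); print(move([.3888,-.194,.048],.108,.785,0))
E
```

```text
[ 0.4106 -0.2506  0.3319]
[-0.0495 -0.0182  0.175  -0.0203  0.7843  0.0495]
[ 0.0211 -0.0146  0.2458 -0.0203  0.7843  0.0495]
```

Emit:
carry_out:
  steps: [-0.025,-0.009,0.05,-0.01,0.4,0.025,0.6,-0.05,-0.018,0.1,-0.02,0.784,0.05,0.6,-0.05,-0.018,0.1,-0.02,0.784,0.05,0.6,-0.05,-0.018,0.15,-0.02,0.784,0.05,0.6,-0.05,-0.018,0.175,-0.02,0.784,0.05,0.6,-0.05,-0.018,0.175,-0.02,0.784,0.05,0.6,-0.05,-0.018,0.175,-0.02,0.784,0.05,0.6,-0.05,-0.018,0.175,-0.02,0.784,0.05,0.6,-0.05,-0.018,0.175,-0.02,0.784,0.05,0.6]

```text
time_s: 6.55
eef_pos: [0.4021, -0.3032, 0.1602]
eef_rot: [-0.282, 0.617, 0.69, 0.253]
wrist_force: [0.6, -0.7, 0.3]
opening: 0.596
grasp_force: 0.0
```

```bash
python3 - <<'E'
from h import *
o=ctrl.get_obs(); T=tcp(o); im=ctrl.camera("wrist")[:,:,::-1].copy(); cv2.imwrite("pics/w3.png",im); np.save("T3.npy",T); print(o["q"],T)
print(move([.3888,-.194,.048],.108,.785,0))
E
```

```text
[-1.0325  0.5651  1.5706  0.3003  1.7279 -1.2093] [[-0.08    0.9939 -0.0759  0.4021]
 [ 0.7087  0.1103  0.6969 -0.3032]
 [ 0.701   0.002  -0.7132  0.1602]
 [ 0.      0.      0.      1.    ]]
[-0.0005 -0.0013  0.1031 -0.0002  0.0078  0.003 ]
```

View pics/w3.png

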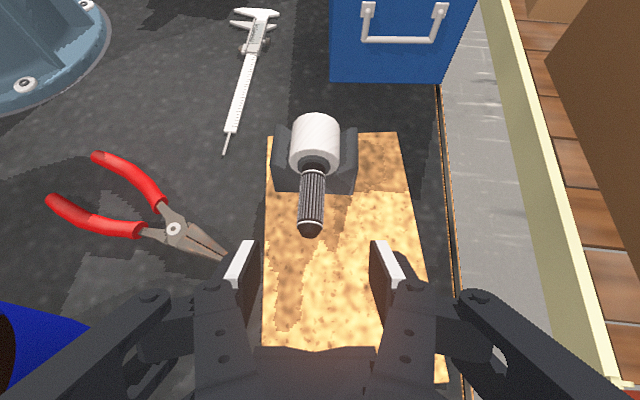

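The plug's handle runs from (313,170) to its end at (309,234), centred between the fingers. I'll check its line from this nearer view.

```bash
python3 - <<'E'
from h import *
c=cam("wrist",np.load("T3.npy"))
print(proj(c,[[.3914,-.218,.048],[.3888,-.194,.048],[.3862,-.170,.048]]))
print(ray(c,[(309.5,231),(313,172)],.05))
E
```

```text
[[311.2034 233.9195]
 [311.4147 203.061 ]
 [311.6065 175.0596]]
[[ 0.3901 -0.2168  0.05  ]
 [ 0.3871 -0.1684  0.05  ]]
```

Emit:
carry_out:
  steps: [0,-0.001,0.05,0,0.008,0.003,0.6,0,-0.001,0.09,0,0.008,0.003,0.6,0,-0.001,0.103,0,0.008,0.003,0.6,0,-0.001,0.103,0,0.008,0.003,0.4,0,-0.001,0.103,0,0.008,0.003,0.0,0,-0.001,0.103,0,0.008,0.003,0.0,0,-0.001,0.103,0,0.008,0.003,0.0,0,-0.001,0.103,0,0.008,0.003,0.0,0,-0.001,0.103,0,0.008,0.003,0.0,0,-0.001,0.103,0,0.008,0.003,0.0]

```text
time_s: 7.6
eef_pos: [0.3932, -0.2332, 0.0854]
eef_rot: [-0.285, 0.618, 0.686, 0.257]
wrist_force: [2.7, -5.4, 6.9]
opening: 0.191
grasp_force: 58.5
```

```bash
python3 - <<'E'
from h import *
o=ctrl.get_obs(); T=tcp(o); print(o["q"],T, o["wrist_force"])
G=T[:3,3]+.054*T[:3,2]; print("G",G)
mc=np.array([.4149,-.1987]); my=np.array([-.158,.9875]); mx=np.array([.9875,.158])
t=mc-.06*my+0.0*mx; print("stand at",t)
print("lift", move(G+[0,0,.07],.108,.785)); 
for tl,h in ((.4,.16),(0,.16),(-.4,.16),(-.785,.15),(-.785,.078)): print(tl, move([t[0],t[1],h],.108,tl))
E
```

```text
[-0.985   0.6066  1.7178  0.3347  1.5469 -1.2265] [[-0.0737  0.9945 -0.0739  0.3932]
 [ 0.7011  0.1044  0.7054 -0.2332]
 [ 0.7092  0.0001 -0.705   0.0854]
 [ 0.      0.      0.      1.    ]] [ 2.7047 -5.4133  6.9402]
G [ 0.3892 -0.1951  0.0473]
stand at [ 0.4244 -0.258 ]
lift [ 0.0498  0.0001 -0.0493  0.0025 -0.0034 -0.0023]
0.4 [ 0.0537  0.0286 -0.1223  0.0021 -0.3884 -0.0028]
0 [ 0.0716  0.0285 -0.1104  0.0015 -0.7884 -0.0032]
-0.4 [ 0.0834  0.0284 -0.0925  0.0009 -1.1884 -0.0035]
-0.785 [ 0.0802  0.0284 -0.0652  0.0002 -1.5734 -0.0038]
-0.785 [ 0.0291  0.0283 -0.0144  0.0002 -1.5734 -0.0038]
```

Emit:
carry_out:
  steps: [0.025,0,-0.025,0,0,0,0,0.05,0,-0.05,0,0,0,0,0.054,0.014,-0.1,0,-0.2,0,0,0.054,0.028,-0.122,0,-0.388,-0.003,0,0.072,0.028,-0.11,0,-0.588,-0.003,0,0.072,0.028,-0.11,0,-0.788,-0.003,0,0.078,0.028,-0.1,0,-0.988,-0.003,0,0.083,0.028,-0.092,0,-1.188,-0.003,0,0.082,0.028,-0.078,0,-1.388,-0.004,0,0.08,0.028,-0.065,0,-1.573,-0.004,0,0.08,0.028,-0.065,0,-1.573,-0.004,0,0.08,0.028,-0.065,0,-1.573,-0.004,0,0.08,0.028,-0.065,0,-1.573,-0.004,0,0.08,0.028,-0.065,0,-1.573,-0.004,0]

```text
time_s: 9.0
eef_pos: [0.4177, -0.2163, 0.1844]
eef_rot: [0.281, 0.615, 0.691, -0.256]
wrist_force: [1.0, 2.0, -5.4]
opening: 0.195
grasp_force: 59.6
```

```bash
python3 - <<'E'
from h import *
o=ctrl.get_obs(); T=tcp(o); print(o["q"],T, o["wrist_force"]); print(T[:3,3]+.054*T[:3,2])
print(move([.4244,-.258,.15],.108,-.785))
cv2.imwrite("pics/s4.png",ctrl.camera("side")[150:350,200:440,::-1].repeat(2,0).repeat(2,1))
E
```

```text
[-0.4074  0.0877  2.1642 -1.0702  0.7732  0.2388] [[-0.0844  0.9937  0.0739  0.4177]
 [ 0.7061  0.112  -0.6992 -0.2163]
 [-0.7031 -0.0068 -0.7111  0.1844]
 [ 0.      0.      0.      1.    ]] [ 0.9637  2.0381 -5.4445]
[ 0.4217 -0.2541  0.146 ]
[-0.0055  0.0022  0.0001 -0.0018 -0.0052  0.0078]
```

View pics/s4.png

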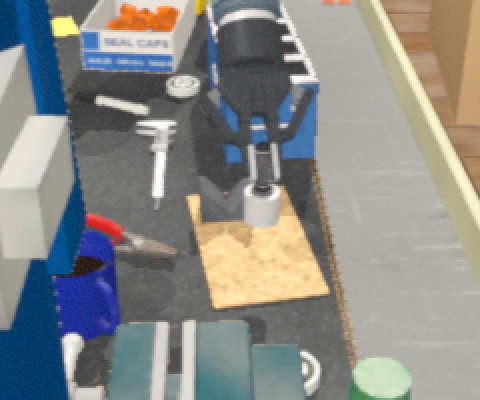

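The plug is held upright with the head down, at about (262,205) in the crop, over the clear part of the mat. Joint 4 is near its limit, so I'll turn the tool about the vertical before lowering.

```bash
python3 - <<'E'
from h import *
for y,h in ((.6,.15),(.6,.10),(.6,.079)): print(y,h,move([.4244,-.258,h],y,-.785))
E
```

```text
0.6 0.15 [-0.008  -0.0162  0.0033 -0.3483 -0.01   -0.3423]
0.6 0.1 [ 0.027  -0.0159  0.039  -0.3483 -0.01   -0.3423]
0.6 0.079 [ 0.0417 -0.0158  0.0539 -0.3483 -0.01   -0.3423]
```

Emit:
carry_out:
  steps: [-0.003,-0.005,0.001,-0.116,-0.003,-0.114,0,-0.005,-0.01,0.002,-0.232,-0.006,-0.228,0,-0.008,-0.016,0.003,-0.348,-0.01,-0.342,0,-0.008,-0.016,0.003,-0.348,-0.01,-0.342,0,-0.008,-0.016,0.003,-0.348,-0.01,-0.342,0,-0.008,-0.016,0.003,-0.348,-0.01,-0.342,0,0.01,-0.016,0.021,-0.348,-0.01,-0.342,0,0.027,-0.016,0.039,-0.348,-0.01,-0.342,0,0.027,-0.016,0.039,-0.348,-0.01,-0.342,0]

```text
time_s: 9.95
eef_pos: [0.3998, -0.2318, 0.1604]
eef_rot: [0.328, 0.432, 0.823, -0.17]
wrist_force: [-0.6, -0.6, -3.8]
opening: 0.195
grasp_force: 59.8
```

```bash
python3 - <<'E'
from h import *
o=ctrl.get_obs(); T=tcp(o); print(o["q"], o["wrist_force"],o["torque"]); print(T[:3,3]+.054*T[:3,2],T[:3,2])
for h in (.08,.077,.074): print(move([.4244,-.258,h],.6,-.785))
E
```

```text
[-0.6785 -0.06    2.3746 -1.1372  0.2135 -0.2279] [-0.5899 -0.599  -3.7846] [ 0.6694  0.5104 -0.0236]
[ 0.421  -0.2622  0.1212] [ 0.3924 -0.5632 -0.7272]
[ 0.0309  0.0054  0.0289  0.0058 -0.0284  0.0006]
[ 0.033   0.0054  0.0311  0.0058 -0.0284  0.0006]
[ 0.0351  0.0053  0.0333  0.0058 -0.0284  0.0006]
```

Joint 4 is now at its limit at this yaw. I'll fit a short kinematic model to the logged poses and pick a feasible yaw.

```bash
cat > kin.py <<'E'
from h import *
from scipy.optimize import least_squares
D=[([1.1397,.1815,1.608,0,1.3538,-.2063],[.128,.5601,.303],[0,0,-1]),
([.0485,-.119,1.8544,.0004,1.4071,-.0476],[.4351,.1391,.3336],[0,0,-1]),
([-.7977,-.058,1.8004,.0001,1.3982,-.9562],[.4106,-.2521,.3325],[0,0,-1]),
([-1.0325,.5651,1.5706,.3003,1.7279,-1.2093],[.4021,-.3032,.1602],[-.0759,.6969,-.7132]),
([-.985,.6066,1.7178,.3347,1.5469,-1.2265],[.3932,-.2332,.0854],[-.0739,.7054,-.705]),
([-.4074,.0877,2.1642,-1.0702,.7732,.2388],[.4177,-.2163,.1844],[.0739,-.6992,-.7111]),
([-.6785,-.06,2.3746,-1.1372,.2135,-.2279],[.3998,-.2318,.1604],[.3924,-.5632,-.7272])]
E_=R.from_euler
def fk(q,k):
    d1,a1,L2,L3,e,off,d6=k; s=q[1]+q[2]
    p=[a1+L2*np.sin(q[1])+L3*np.sin(s)-e*np.cos(s),off,d1+L2*np.cos(q[1])+L3*np.cos(s)+e*np.sin(s)]
    Rm=(E_("z",q[0])*E_("y",s)*E_("z",q[3])*E_("y",q[4])*E_("z",q[5])).as_matrix()
    return E_("z",q[0]).apply(p)+d6*Rm[:,2],Rm
def res(k): return np.concatenate([fk(q,k)[0]-p for q,p,_ in D])
K=least_squares(res,[.3,0,.4,.4,0,.118,.2]).x
LO=np.array([-2.99,-.89,.3,-1.14,0,-3.12]); HI=np.array([2.99,2.07,2.58,4.28,2.63,3.12])
def ik(p,Rt,q0,k=K):
    f=lambda q:(lambda a:np.r_[(a[0]-p)*5,R.from_matrix(Rt.T@a[1]).as_rotvec()])(fk(q,k))
    s=least_squares(f,q0,bounds=(LO,HI)); return s.x,np.abs(s.fun).max()
E
python3 - <<'E'
from kin import *
print(K,np.abs(res(K)).max())
for q,p,z in D: print(fk(q,K)[1][:,2]-z)
q,p,z=D[6]; T=tcp(); print(fk(q,K)[1].T@T[:3,:3])
E
```

```text
[ 0.3134 -0.      0.4381  0.5145 -0.0854  0.1178  0.2463] 6.039174097488553e-05
[-0.0007 -0.0016  0.    ]
[-0.0009  0.0004  0.    ]
[ 0.0008 -0.0006  0.    ]
[ 0.0001 -0.      0.0001]
[-0.      0.      0.0001]
[ 0.     -0.      0.0001]
[-0.0001 -0.     -0.    ]
[[-0.     -1.     -0.0001]
 [ 1.     -0.     -0.0001]
 [ 0.0001 -0.0001  1.    ]]
```

```bash
cat >> kin.py <<'E'
RZ=E_("z",np.pi/2).as_matrix().T
def ikg(G,yaw,tilt,back=0.,q0=None):
    Rt=rot(yaw,tilt); p=np.array(G)-(.054+back)*Rt[:,2]
    return min((ik(p,Rt@np.linalg.inv(RZ.T) ,q0+d) for d in (np.zeros(6),np.array([.1,.1,0,.3,.3,0]),np.array([0,0,0,.5,.8,.5]))),key=lambda t:t[1])
E
python3 - <<'E'
from kin import *
q0=np.array([-.5,.3,2.0,-.9,.9,.2])
for yaw in (.1,-.2,-.5,-.8,-1.1):
    for h in (.15,.077):
        q,e=ikg([.4244,-.258,h],yaw,-.785,0,q0); q1,e1=ikg([.4244,-.258,h],yaw,-.785,.08,q)
        p,Rm=fk(q,K); print(yaw,h,q,round(e,4),"wrist",p-.246*Rm[:,2],"back80",q1,round(e1,4))
E
```

```text
0.1 0.15 [-0.41    0.0897  2.1537 -1.0691  0.7804  0.2443] 0.0 wrist [ 0.4032 -0.047   0.3622] back80 [-0.277  -0.0512  2.1474 -0.9385  0.9522  0.1593] 0.0
0.1 0.077 [-0.4185  0.2586  2.1384 -1.14    0.7138  0.3834] 0.0493 wrist [ 0.4114 -0.0542  0.3005] back80 [-0.277   0.1111  2.1777 -1.0678  0.8482  0.3666] 0.0
-0.2 0.15 [-0.3605  0.2197  1.9988 -0.9529  1.0275  0.4038] 0.0 wrist [ 0.4665 -0.0502  0.3622] back80 [-0.2377  0.1331  1.9549 -0.8652  1.1886  0.3593] 0.0
-0.2 0.077 [-0.3605  0.3766  2.0037 -1.0436  0.9397  0.5671] 0.0 wrist [ 0.4665 -0.0502  0.2892] back80 [-0.2377  0.2692  1.981  -0.9239  1.0869  0.4987] 0.0
-0.5 0.15 [-0.3592  0.3368  1.8433 -0.8325  1.2414  0.5393] 0.0 wrist [ 0.5261 -0.0719  0.3622] back80 [-0.2543  0.289   1.7641 -0.7705  1.394   0.5097] 0.0
-0.5 0.077 [-0.3592  0.4746  1.8477 -0.8749  1.1478  0.6545] 0.0 wrist [ 0.5261 -0.0719  0.2892] back80 [-0.2543  0.4066  1.7878 -0.7935  1.2937  0.6118] 0.0
-0.8 0.15 [-0.3907  0.4391  1.6965 -0.7142  1.4293  0.6717] 0.0 wrist [ 0.5765 -0.1103  0.3622] back80 [-0.3049  0.4217  1.5838 -0.6712  1.5775  0.6467] 0.0
-0.8 0.077 [-0.3907  0.5632  1.7006 -0.7305  1.333   0.758 ] 0.0 wrist [ 0.5765 -0.1103  0.2892] back80 [-0.3049  0.5261  1.6063 -0.6746  1.4782  0.7258] 0.0
-1.1 0.15 [-0.4445  0.5252  1.5663 -0.5949  1.5926  0.8123] 0.0 wrist [ 0.6134 -0.1618  0.3622] back80 [-0.3769  0.5323  1.4223 -0.5676  1.7404  0.788 ] 0.0
-1.1 0.077 [-0.4445  0.6397  1.5703 -0.5967  1.4945  0.8788] 0.0 wrist [ 0.6134 -0.1618  0.2892] back80 [-0.3769  0.6275  1.4444 -0.5601  1.6413  0.851 ] 0.0
```

```bash
python3 - <<'E'
from h import *
for y in (.3,0,-.35): print(move([.4244,-.258,.15],y,-.785))
E
```

```text
[-0.0184  0.0169 -0.0208  0.2148 -0.0288  0.2158]
[-0.022   0.0271 -0.0173  0.4238 -0.0287  0.4311]
[-0.0287  0.0366 -0.0109  0.6675 -0.028   0.6823]
```

Emit:
carry_out:
  steps: [-0.018,0.008,-0.02,0.1,-0.028,0.1,0,-0.018,0.017,-0.021,0.215,-0.028,0.215,0,-0.02,0.022,-0.019,0.32,-0.028,0.32,0,-0.022,0.027,-0.017,0.424,-0.028,0.431,0,-0.025,0.032,-0.014,0.545,-0.028,0.556,0,-0.029,0.037,-0.011,0.667,-0.028,0.682,0,-0.029,0.037,-0.011,0.667,-0.028,0.682,0,-0.029,0.037,-0.011,0.667,-0.028,0.682,0,-0.029,0.037,-0.011,0.667,-0.028,0.682,0,-0.029,0.037,-0.011,0.667,-0.028,0.682,0]

```text
time_s: 10.95
eef_pos: [0.438, -0.2217, 0.19]
eef_rot: [0.221, 0.757, 0.53, -0.312]
wrist_force: [-0.5, 0.3, -4.9]
opening: 0.193
grasp_force: 60.1
```

```bash
python3 - <<'E'
from h import *
o=ctrl.get_obs(); T=tcp(o); print(o["q"], o["wrist_force"],o["torque"]); print(T[:3,3]+.054*T[:3,2],T[:3,2])
for h in (.15,.1,.082,.078,.074): print(move([.4244,-.258,h],-.35,-.785))
E
```

```text
[-0.3541  0.2753  1.9213 -0.8914  1.1371  0.4719] [-0.5387  0.32   -4.8638] [ 0.7924 -0.2476  0.0214]
[ 0.4251 -0.2576  0.1518] [-0.2386 -0.6645 -0.7082]
[ 0.0009 -0.0003  0.0017  0.0037 -0.0012 -0.0017]
[ 0.0362 -0.0005  0.0371  0.0037 -0.0012 -0.0017]
[ 0.0489 -0.0006  0.0499  0.0037 -0.0012 -0.0017]
[ 0.0517 -0.0006  0.0527  0.0037 -0.0012 -0.0017]
[ 0.0545 -0.0006  0.0555  0.0037 -0.0012 -0.0017]
```

Emit:
carry_out:
  steps: [0.018,0,0.019,0,0,0,0,0.036,0,0.037,0,0,0,0,0.045,0,0.046,0,0,0,0,0.05,0,0.051,0,0,0,0,0.051,0,0.052,0,0,0,0,0.052,0,0.053,0,0,0,0,0.052,0,0.053,0,0,0,0]

```text
time_s: 11.65
eef_pos: [0.439, -0.2228, 0.1167]
eef_rot: [0.221, 0.758, 0.529, -0.312]
wrist_force: [0.5, -0.2, -4.2]
opening: 0.193
grasp_force: 60.0
```

Emit:
carry_out:
  steps: [0.001,0,0.001,0,0,0,0,0.001,0,0.001,0,0,0,0]

```text
time_s: 11.85
eef_pos: [0.4387, -0.2227, 0.1149]
eef_rot: [0.221, 0.758, 0.529, -0.312]
wrist_force: [0.1, -0.3, -3.8]
opening: 0.194
grasp_force: 60.0
```

Emit:
carry_out:
  steps: [0.001,0,0.001,0,0,0,0,0.001,0,0.001,0,0,0,0]

```text
time_s: 12.05
eef_pos: [0.4388, -0.2229, 0.1137]
eef_rot: [0.221, 0.758, 0.529, -0.312]
wrist_force: [-0.1, -0.6, 0.4]
opening: 0.192
grasp_force: 60.5
```

Emit:
carry_out:
  steps: [0,0,0,0,0,0,0.25,0,0,0,0,0,0,0.3,0,0,0,0,0,0,0.45,0,0,0,0,0,0,0.6,0,0,0,0,0,0,0.6,0,0,0,0,0,0,0.6]

```text
time_s: 12.65
eef_pos: [0.4385, -0.2226, 0.1131]
eef_rot: [0.221, 0.758, 0.529, -0.312]
wrist_force: [0.5, 0.5, -0.7]
opening: 0.6
grasp_force: 0.0
```

```bash
python3 - <<'E'
from h import *
o=ctrl.get_obs(); T=tcp(o); print(o["q"], o["wrist_force"]); print(T[:3,3]+.054*T[:3,2],T[:3,2])
cv2.imwrite("pics/s5.png",ctrl.camera("side")[200:310,280:380,::-1].repeat(4,0).repeat(4,1))
E
```

```text
[-0.3554  0.4313  1.9241 -0.9583  1.0413  0.6162] [ 0.5381  0.527  -0.7165]
[ 0.4256 -0.2585  0.0748] [-0.2393 -0.6644 -0.708 ]
```

View pics/s5.png

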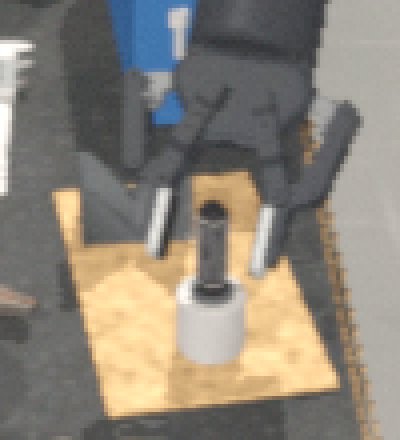

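The plug stands upright on the clear cork, released, with the head at about (210,320) in the crop and fingers open on both sides. Now I retreat and come back from straight above.

```bash
python3 - <<'E'
from h import *
G=[.4256,-.2585,.0748]
print(move(G,-.35,-.785,.10)); print(move([.4256,-.2585,.26],-.1,-.4)); print(move([.4256,-.2885,.24],.095,0))
E
```

```text
[ 0.0002  0.0005 -0.1     0.003  -0.0009 -0.0036]
[-0.1515 -0.0041 -0.1267 -0.1367  0.3826 -0.2117]
[-0.1747  0.0114 -0.0813 -0.1702  0.7718 -0.424 ]
```

Emit:
carry_out:
  steps: [0,0,-0.05,0,0,0,0.6,0,0,-0.1,0,0,0,0.6,-0.05,0,-0.11,-0.046,0.13,-0.07,0.6,-0.1,0,-0.12,-0.09,0.255,-0.14,0.6,-0.15,-0.004,-0.127,-0.137,0.383,-0.212,0.6,-0.162,0.003,-0.104,-0.15,0.51,-0.28,0.6,-0.17,0.01,-0.09,-0.16,0.64,-0.35,0.6,-0.175,0.011,-0.081,-0.17,0.772,-0.424,0.6,-0.175,0.011,-0.081,-0.17,0.772,-0.424,0.6,-0.175,0.011,-0.081,-0.17,0.772,-0.424,0.6,-0.175,0.011,-0.081,-0.17,0.772,-0.424,0.6]

```text
time_s: 13.8
eef_pos: [0.4246, -0.2893, 0.2935]
eef_rot: [-0.0, 0.674, 0.739, -0.001]
wrist_force: [0.6, -0.2, -1.0]
opening: 0.604
grasp_force: 0.0
```

```bash
python3 - <<'E'
from h import *
o=ctrl.get_obs(); T=tcp(o); im=ctrl.camera("wrist")[:,:,::-1].copy(); cv2.imwrite("pics/w6.png",im); np.save("T6.npy",T); print(o["q"],T)
print(proj(cam("wrist",T),[[.4256,-.2585,.1],[.4256,-.2585,.04]]))
E
```

```text
[-0.8284  0.0533  1.7696 -0.0022  1.3187 -0.9194] [[-0.0914  0.9958 -0.0016  0.4246]
 [ 0.9958  0.0914 -0.0014 -0.2893]
 [-0.0012 -0.0017 -1.      0.2935]
 [ 0.      0.      0.      1.    ]]
[[318.6406 153.9188]
 [317.9559 144.785 ]]
```

View pics/w6.png

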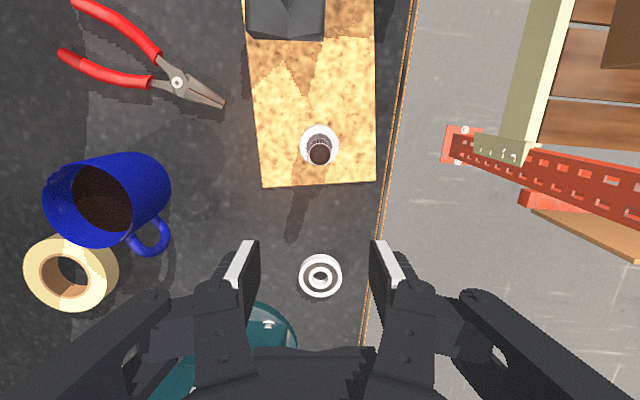

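The handle's top is at (320,153), against a predicted (319,154), so the plug's position (0.426, -0.2585) holds. I'll take it from above.

```bash
python3 - <<'E'
from h import *
print(ctrl.get_obs()["eef_pos"]); print(move([.4262,-.2582,.15],.095,0)); print(move([.4262,-.2582,.093],.095,0))
E
```

```text
[ 0.4248 -0.2885  0.2935]
[ 0.0302  0.0043  0.0894 -0.0018  0.0014 -0.002 ]
[ 0.0303  0.0044  0.1464 -0.0018  0.0014 -0.002 ]
```

Emit:
carry_out:
  steps: [0.03,0.004,0,0,0,0,0.6,0.03,0.004,0.045,0,0,0,0.6,0.03,0.004,0.09,0,0,0,0.6,0.03,0.004,0.125,0,0,0,0.6,0.03,0.004,0.146,0,0,0,0.6,0.03,0.004,0.146,0,0,0,0.6,0.03,0.004,0.146,0,0,0,0.4,0.03,0.004,0.146,0,0,0,0,0.03,0.004,0.146,0,0,0,0,0.03,0.004,0.146,0,0,0,0,0.03,0.004,0.146,0,0,0,0,0.03,0.004,0.146,0,0,0,0,0.03,0.004,0.146,0,0,0,0]

```text
time_s: 15.15
eef_pos: [0.427, -0.2593, 0.15]
eef_rot: [0.001, 0.673, 0.74, -0.0]
wrist_force: [-1.1, 0.4, 7.5]
opening: 0.182
grasp_force: 58.7
```

Emit:
carry_out:
  steps: [0,0,-0.04,0,0,0,0,0,0,-0.09,0,0,0,0,0,0,-0.14,0,0,0,0,0.03,0,-0.17,0,0,0,0,0.43,0.045,-0.17,0,0,0,0,0.43,0.045,-0.17,0,0,0,0,0.43,0.045,-0.17,0,0,0,0,0.43,0.045,-0.17,0,0,0,0,0.43,0.045,-0.17,0,0,0,0,0.43,0.045,-0.17,0,0,0,0,0.43,0.045,-0.17,0,0,0,0,0.43,0.045,-0.17,0,0,0,0,0.43,0.045,-0.17,0,0,0,0,0.43,0.045,-0.17,0,0,0,0,0.43,0.045,-0.17,0,0,0,0,0.43,0.045,-0.17,0,0,0,0]

```text
time_s: 16.75
eef_pos: [0.4304, 0.1726, 0.3181]
eef_rot: [-0.0, 0.674, 0.739, -0.0]
wrist_force: [0.8, 0.4, -4.6]
opening: 0.178
grasp_force: 59.7
```

```bash
python3 - <<'E'
from h import *
o=ctrl.get_obs(); T=tcp(o); print(o["wrist_force"],T); im=ctrl.camera("wrist")[:,:,::-1].copy(); np.save("T7.npy",T); print(move([.433,.173,.2],.095,0))
s=ctrl.camera("side")[120:240,260:380,::-1].repeat(3,0).repeat(3,1)
w=im[40:400,150:490]; cv2.imwrite("pics/m7.png",np.hstack([w,s]))
E
```

```text
[ 0.7832  0.3678 -4.6111] [[-0.0926  0.9957 -0.0002  0.4304]
 [ 0.9957  0.0926 -0.0002  0.1726]
 [-0.0001 -0.0003 -1.      0.3181]
 [ 0.      0.      0.      1.    ]]
[ 0.0002  0.0025  0.0641 -0.0001  0.0001 -0.0025]
```

View pics/m7.png

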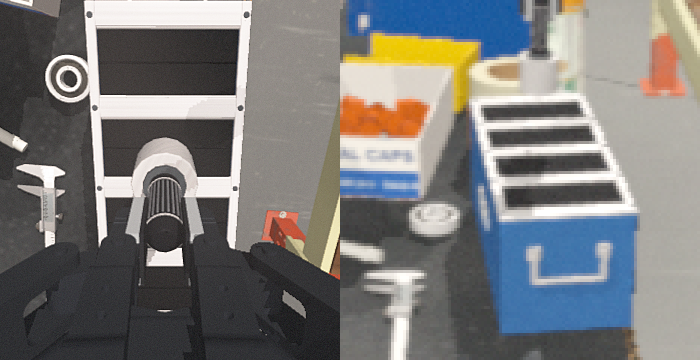

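The plug hangs straight in the grip, and in the side view it is centred over well 3, the second mouth from the far end. Lowering it slowly.

Emit:
carry_out:
  steps: [0,0.0025,0.02,0,0,0,0,0,0.0025,0.04,0,0,0,0,0,0.0025,0.055,0,0,0,0,0,0.0025,0.07,0,0,0,0,0,0.0025,0.085,0,0,0,0,0,0.0025,0.1,0,0,0,0,0,0.0025,0.11,0,0,0,0,0,0.0025,0.11,0,0,0,0]

```text
time_s: 17.65
eef_pos: [0.4321, 0.1733, 0.2067]
eef_rot: [-0.001, 0.673, 0.739, -0.001]
wrist_force: [-1.2, 1.1, -6.4]
opening: 0.182
grasp_force: 59.4
```

Emit:
carry_out:
  steps: [0,0,0.01,0,0,0,0,0,0,0.02,0,0,0,0,0,0,0.03,0,0,0,0,0,0,0.038,0,0,0,0,0,0,0.044,0,0,0,0,0,0,0.048,0,0,0,0,0,0,0.048,0,0,0,0]

```text
time_s: 18.35
eef_pos: [0.4324, 0.1741, 0.1594]
eef_rot: [-0.001, 0.673, 0.74, -0.0]
wrist_force: [0.6, 0.3, -7.6]
opening: 0.179
grasp_force: 61.9
```

Emit:
carry_out:
  steps: [0,0,0.002,0,0,0,0,0,0,0.004,0,0,0,0,0,0,0.006,0,0,0,0,0,0,0.006,0,0,0,0]

```text
time_s: 18.75
eef_pos: [0.433, 0.1741, 0.1541]
eef_rot: [0.0, 0.673, 0.74, 0.0]
wrist_force: [0.8, 0.1, -4.9]
opening: 0.182
grasp_force: 60.7
```

Emit:
carry_out:
  steps: [0,0,0.001,0,0,0,0,0,0,0.002,0,0,0,0,0,0,0.002,0,0,0,0]

```text
time_s: 19.05
eef_pos: [0.433, 0.1742, 0.1525]
eef_rot: [0.0, 0.673, 0.74, 0.0]
wrist_force: [-0.3, -0.3, 0.3]
opening: 0.179
grasp_force: 61.3
```

Emit:
carry_out:
  steps: [0,0,0.001,0,0,0,0,0,0,0.001,0,0,0,0]

```text
time_s: 19.25
eef_pos: [0.4334, 0.1745, 0.1524]
eef_rot: [0.0, 0.673, 0.74, 0.001]
wrist_force: [-3.7, 0.6, 7.9]
opening: 0.174
grasp_force: 62.3
```

Contact comes at TCP z = 0.1524, matching the floor height expected (0.152). I'll release and withdraw.

Emit:
carry_out:
  steps: [0,0,0,0,0,0,0.3,0,0,0,0,0,0,0.4,0,0,0,0,0,0,0.45,0,0,0,0,0,0,0.45,0,0,-0.02,0,0,0,0.45,0,0,-0.04,0,0,0,0.45,0,0,-0.06,0,0,0,0.45,0,0,-0.1,0,0,0,0.45,0,0,-0.15,0,0,0,0.45,-0.05,0,-0.17,0,0,0,0.45,-0.09,0,-0.17,0,0,0,0.45,-0.09,0,-0.17,0,0,0,0.45,-0.09,0,-0.17,0,0,0,0.45]

```text
time_s: 20.55
eef_pos: [0.4413, 0.0837, 0.321]
eef_rot: [-0.0, 0.674, 0.739, 0.0]
wrist_force: [-0.8, 0.3, 0.2]
opening: 0.452
grasp_force: 0.0
```

```bash
python3 - <<'E'
from h import *
im=ctrl.camera("wrist")[:,:,::-1]; s=ctrl.camera("side")[120:240,260:380,::-1].repeat(3,0).repeat(3,1)
cv2.imwrite("pics/m8.png",np.hstack([im[0:360,150:490],s])); print(ctrl.get_obs()["wrist_force"])
E
```

```text
[0.3781 0.3555 0.1174]
```

View pics/m8.png

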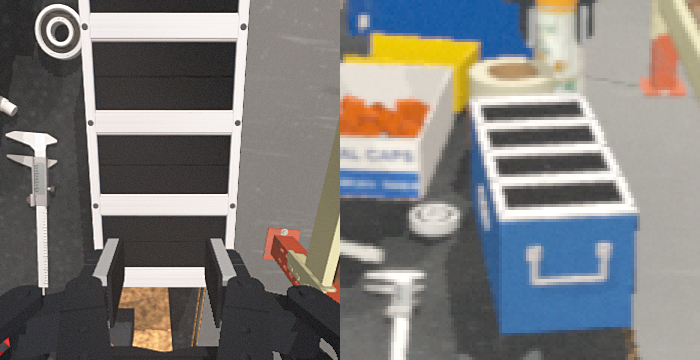

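All the mouths look level and shut, with well 3 at (165,75). The gripper is empty and clear, and bearing 1 at (58,30) has not moved.

```bash
python3 -c "
from bench import ctrl
print(ctrl.hand_in())"
```

```text
the job is handed in; nothing more can be done
None
```

I stood the plug on the cork mat, took it again from above and lowered it to the floor of well 3, the vacant one; the flaps look shut, and the job is handed in at about 21 s with no verdict shown.

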